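Turn a hair clipper belly up in a clamshell turnover nest

TASK

The grey hair clipper lies switch up in the right half of the hinged turnover nest; turn it belly up for repair without touching the clipper itself. Close the empty left half fully down over it, swing both closed halves over to the left together without letting them gape, then swing the right half, which is now on top, all the way back so that the nest lies open with the clipper belly up in the left half. Let go of the nest and leave the other things on the bench alone.

Things in the scene. Friction and masses are not known exactly. Their poses are not given: they have to be found in the camera images.
- turn_nest: Turnover nest fixed to the bench: grey base 150 x 170 x 6 mm, two shallow aluminium trays (halves, 120 mm long, 27 mm deep) on one hinge. Origin: centre of its underside. x runs along the hinge, away from the robot, y to the left half; hinge axis 36 mm above the origin. Keep clear of the grinder on its right (260 mm high) and the lamp mast (630 mm high, at x 0.35, y 0.51 m from the robot base).
- right_half (a joint): Angle (rad) of the right half about the hinge: 0 = lying open on its own (right, -y) side, mouth up; pi/2 = standing upright; pi = swung over to the left side, mouth down. Starts at 0 with the clipper in it. The hinge rubs (about 0.15 N m), so an empty half stays where it is let go, but a half bearing the clipper's weight falls. The two halves stop against each other, rim to rim, when the two joint values add up to pi: the nest is then shut.
- left_half (a joint): Angle (rad) of the left half, counted the same way from its own side: 0 = lying open on the left (+y) side, mouth up; pi = swung over to the right side, mouth down on the right half. Starts empty, between 0 and 1.3. Same hinge friction. Each half weighs 0.22 kg.
- right_handle (a point): Middle of the free length of the right half's handle, a plain steel bar 12 mm thick and 54 mm long, parallel to the hinge, 120 mm from the hinge axis and level with the tray's rim (36 mm above the bench when the half lies flat). It stands clear of the tray's outer wall by a gap of 40 mm, carried by one thin arm at its end far from the robot. In the nest's x it spans +2 to +56 mm; this point is at +28 mm. A round bar: it can turn in the fingers as the half swings.
- left_handle (a point): The same for the left half: it spans -2 to -56 mm in the nest's x, this point at -28 mm, the carrying arm at the end near the robot. When the nest is shut the two bars lie in one line, 4 mm apart end to end, so fingers placed midway between the two handle points grip both bars at once and hold the nest shut.
- clipper_mid (a point): Centre of the clipper, half-way up, between its sides.
- clipper: Grey hair clipper, 174 x 46 x 38 mm, 0.2 to 0.36 kg, with an orange-red slide switch on its upper side, lying along the hinge in the right half, blade end away from the robot; both its ends stick out of the 120 mm tray. Origin: centre of its underside; z points from its belly to its switch side (up at the start, down when it is belly up), y towards its tail, away from the blade. Its middle lies 43 mm from the hinge axis. Not to be touched by the gripper.
- driver_red: Red-handled screwdriver, 190 mm long, lying between the robot and the nest. Bystander. Origin under its centre.
- spanner: Open-ended steel spanner, 190 mm long, lying near the front edge. Bystander. Origin under its centre.
- paste_tin: Round flat tin, 60 mm across, 24 mm high, beyond the nest on the right. Bystander. Origin under its centre.
- clipper_black: Black hair clipper, 174 mm long, on the right of the bench. Bystander. Origin under its centre.

How it is judged:
By the outcome, as a careful person would: the job done as asked, in the order asked, and still so for the second after the job is handed in, with the robot touching nothing.
It also fails if it takes over 58 s, if anything falls off the work surface, if the arm or the gripper's body presses on something with over 40 N, if the wrist force passes 120 N, or if a joint passes its speed limit or range.

ROBOT

A 6-joint arm with a two-finger parallel gripper is mounted at the origin on a cart in front of the work surface, level with it; the furniture and walls round the work are solid. World frame = base frame: x ahead of the robot, y to its left, z up, the work surface at z = 0. Lengths are in mm, angles in rad, forces in N, time in s.
With the tool pointing down it reaches from about 275 to 750 mm from the base axis. Payload 10.2 kg.
Tool frame: the origin (TCP) lies between the finger pads; the fingertips stand 11 mm ahead of it and the grasp point (between the pads) lies 8 mm behind it (ctrl.tip_extent is the distance from the TCP to the fingertips, in mm); z points along the fingers, y is the direction in which the jaws open and shut (so a half turn about z gives the same grasp; the last joint's range is limited). The gripper opens to 85 mm and grips with 20 to 120 N. Pads are 22 mm wide; open, the fingers measure 114 mm over their backs; the gripper's body (76 mm by 85 mm) begins 54 mm behind the grasp point. The pads swing forward as they close: fully open they stand 13 mm farther back than shut.
Start: joints at [-1.475, 0.313, 1.498, -0, 1.331, -0.223], TCP at [164.536, -498.557, 216.794] pointing down, gripper open.
Joint ranges: [-2.94, 2.94], [-0.97, 2.17], [0.19, 2.56], [-1.23, 4.37], [0.02, 3.11], [-2.88, 2.88]. Speed limits (rad/s): [2.39, 2.39, 3.01, 3.14, 3.14, 3.14].

INTERFACE

Orientations are given as a unit quaternion [w, x, y, z].
In Python, from rig import ctrl gives the robot as it stands.
- The arm moves only by the tool apply_moves, never from a script. Its argument "commands" is a list of rows, each a list of 5 numbers: the finger opening in cm, from 0 to 8.54, then the shift along the tool's x, y, z in cm, then the turn about the tool's z in rad. In form: [[jaw, dx, dy, dz, roll], ...]. A call has 1 to 12 rows; each row shifts and turns the commanded pose from where the row before left it, along the tool's axes as they then stand; what a row does not reach is not made up. A row lasts 1/12 s, in which the tool goes at most 41.7 mm and 7.16 degrees, less where a joint would pass 70% of its speed; a pose out of reach is approached as far as the arm can. A call with a gripper value outside its range is refused whole. The fingers move at their own pace and stop on an object; "squeeze" is the grip in N (left out, the last holds). Time passes only in rows, so rows that do not move let the fingers close. It gives the time, the measured TCP pose, the force and the opening at its end, in the units of the state.
- ctrl.sense(): the state, without advancing time (a new reading comes with each control period).
- ctrl.capture(name): name is "side" or "top"; returns the picture (480x640x3 uint8, red, green, blue); there is no depth.
- ctrl.camera_info(name): a dict with "fov_y" (degrees; the focal length in pixels is half the picture's height over the tangent of half this angle, whatever the lens; pixels are square), "cx", "cy" (the principal point, pixels), "camera_from_world" (4x4, takes a point from world to camera coordinates). Camera axes: x right, y down, z forward; pixel columns grow to the right and rows downward; lengths in mm; the calibration is good to about 2 mm. A picture is of the moment at which its call begins. camera_info takes no time and is no camera call.
- ctrl.finish_job(): hands the job in, once; it reports no verdict.
The state is a dict: "time_s": time; "joints": joint angles; "dq": joint speeds; "tau": joint torques, N m; "eef_pos": TCP position; "ee_rot": TCP orientation; "force": force on the tool from outside, world axes, zero at the start; "wrist_torque": the same for the moment, N m; "grip_width": opening from 0.0 (shut) to 1.0 (fully open).
Only numpy, scipy, OpenCV 4.12 (cv2) and the standard library are available. Lean on these libraries where they do the work, as an engineer would, in place of code of your own. Each camera call takes 0.05 s, during which the arm holds its last target.

## Working session

There is one attempt and no reset: what is moved stays moved. The work goes in short steps, Python scripts to look and compute and a tool call to move; the robot and the scene stay as the last step left them, time stands still between calls to the robot, and variables do not carry over. Pictures are saved under pics/ and viewed, and the job is handed in when it is done.

Besides the shell and the picture viewer there is one more tool, called after "Request:" as name(argument=value, ...), one argument or row to a line, values as JSON. apply_moves: Moves the arm, as the interface text tells. Its arguments: {"type":"object","properties":{"commands":{"type":"array"},"squeeze":{"type":"number"}},"required":["commands"]}

```bash
mkdir -p pics; ls
python3 - <<'E'
from rig import ctrl
import cv2,numpy as np
print(ctrl.sense(), ctrl.tip_extent)
for n in("top","side"):
    im=ctrl.capture(n); cv2.imwrite(f"pics/{n}0.png",im[:,:,::-1]); print(n,ctrl.camera_info(n))
E
```

```text
pics
{'time_s': 0.0, 'joints': array([-1.47536660e+00,  3.13454418e-01,  1.49843173e+00, -1.73844231e-05,
        1.33097843e+00, -2.23409484e-01]), 'dq': array([-0.00059562, -0.0008189 , -0.00024317,  0.00031501,  0.00011466,
       -0.00057686]), 'tau': array([ 7.87811259e-04, -4.12267685e+01, -2.59743029e+01, -1.25817155e-04,
        4.01416677e-03, -1.75154815e-05]), 'eef_pos': array([ 164.52190952, -498.27276488,  216.23483674]), 'ee_rot': array([-6.35199117e-04,  9.87319056e-01,  1.58747212e-01,  3.22424320e-05]), 'force': array([ 0.26646527,  0.02784075, -0.06132838]), 'wrist_torque': array([ 0.04412568, -0.01648448,  0.02508762]), 'grip_width': 1.0023238893160542} 11.0
top {'fov_y': 48.21916552440928, 'cx': 317.74429986866477, 'cy': 232.939274178673, 'camera_from_world': array([[ 2.54326522e-02, -9.99592299e-01, -1.29775199e-02,
         1.23472097e+02],
       [-9.97488616e-01, -2.45164394e-02, -6.64485164e-02,
         5.42270384e+02],
       [ 6.61032627e-02,  1.46348904e-02, -9.97705457e-01,
         1.13859322e+03],
       [ 0.00000000e+00,  0.00000000e+00,  0.00000000e+00,
         1.00000000e+00]])}
side {'fov_y': 52.025226611759784, 'cx': 321.27277160250145, 'cy': 243.86157651330183, 'camera_from_world': array([[-1.74896129e-01,  9.84560126e-01,  7.25960847e-03,
        -3.45535921e+01],
       [ 4.74653918e-01,  9.07722825e-02, -8.75479327e-01,
        -1.98741188e+02],
       [-8.62621007e-01, -1.49672143e-01, -4.83201042e-01,
         1.64145626e+03],
       [ 0.00000000e+00,  0.00000000e+00,  0.00000000e+00,
         1.00000000e+00]])}
```

View pics/top0.png

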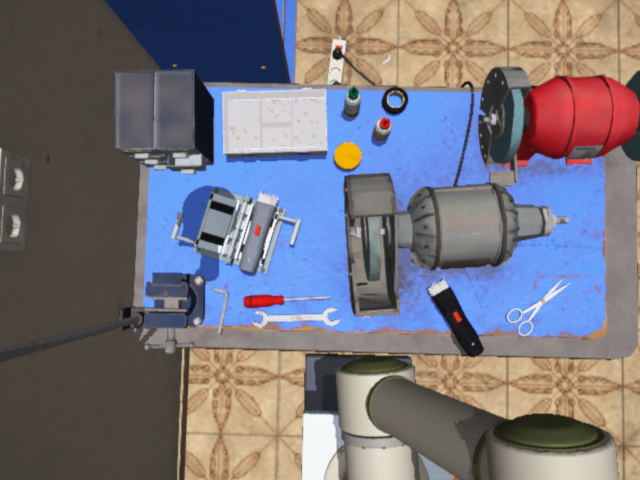

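View pics/side0.png

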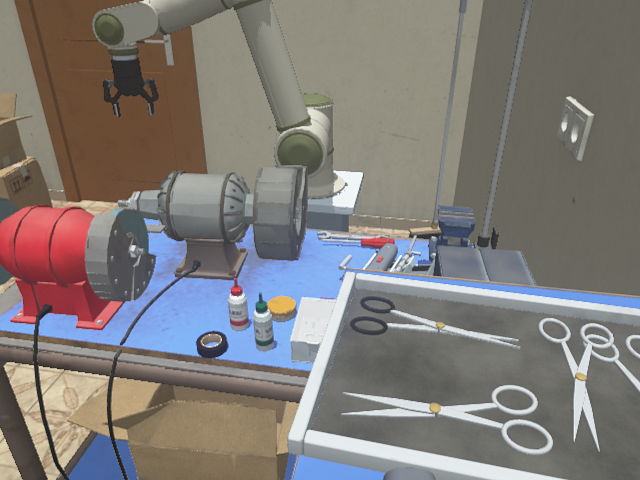

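The top view shows the nest around px (235,232), with the clipper on its right and handle bars at (296,232) and (180,228). In the side view the nest is at (395,255). Next I'll zoom in on both.

Run:
```python
import cv2
a=cv2.imread("pics/top0.png")[175:290,160:320]; cv2.imwrite("pics/top0z.png",cv2.resize(a,None,fx=5,fy=5,interpolation=cv2.INTER_CUBIC))
a=cv2.imread("pics/side0.png")[210:300,320:480]; cv2.imwrite("pics/side0z.png",cv2.resize(a,None,fx=5,fy=5,interpolation=cv2.INTER_CUBIC))
```

```text
(no output)
```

View pics/top0z.png

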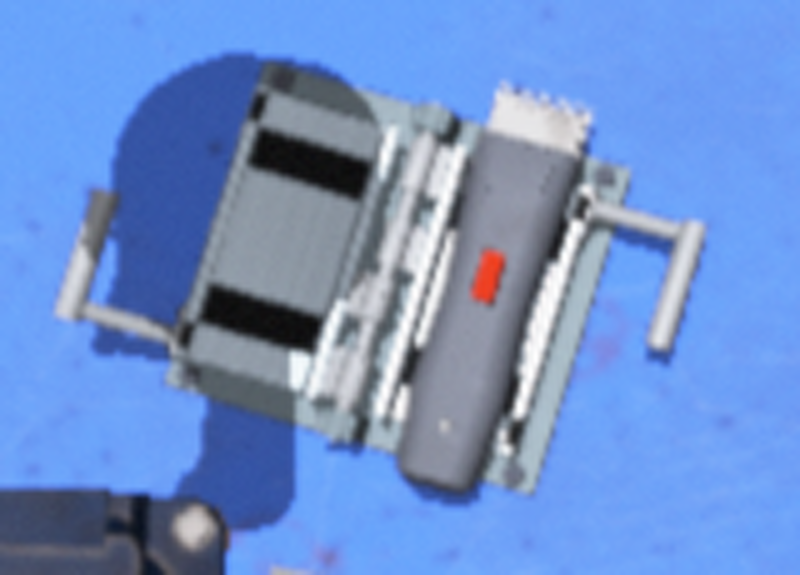

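View pics/side0z.png

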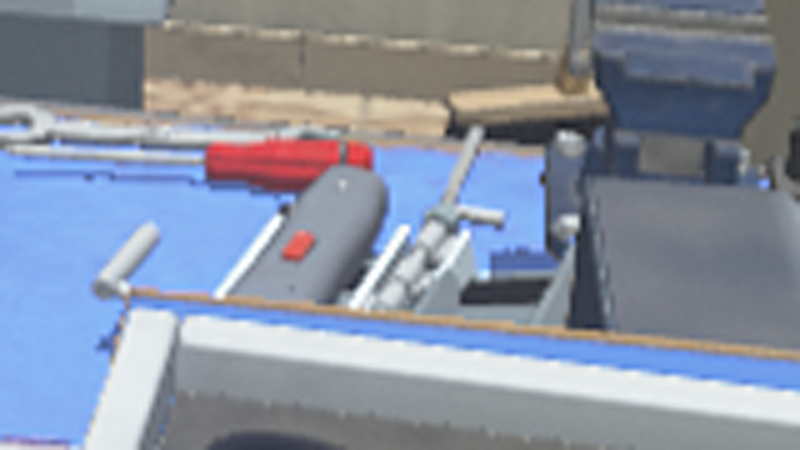

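```bash
cat > h.py <<'E'
import numpy as np
from rig import ctrl
def cam(n):
    c=ctrl.camera_info(n); T=np.array(c["camera_from_world"]); f=240/np.tan(np.radians(c["fov_y"]/2)); return c,T,f
def ray(n,u,v):
    c,T,f=cam(n); R=T[:3,:3]; d=R.T@np.array([(u-c["cx"])/f,(v-c["cy"])/f,1.]); return -R.T@T[:3,3], d/np.linalg.norm(d)
def onz(n,u,v,z):
    o,d=ray(n,u,v); return o+d*(z-o[2])/d[2]
def proj(n,p):
    c,T,f=cam(n); q=T[:3,:3]@np.array(p,float)+T[:3,3]; return np.array([c["cx"]+f*q[0]/q[2],c["cy"]+f*q[1]/q[2]])
def tri(a,b):
    o1,d1=ray("top",*a);o2,d2=ray("side",*b)
    s=np.linalg.lstsq(np.c_[d1,-d2],o2-o1,rcond=None)[0]; p,q=o1+d1*s[0],o2+d2*s[1]; return (p+q)/2,np.linalg.norm(p-q)
E
python3 - <<'E'
from h import *
np.set_printoptions(precision=1,suppress=True)
t=lambda x,y:(160+(x+.5)/5-.5,175+(y+.5)/5-.5)
s=lambda x,y:(320+(x+.5)/5-.5,210+(y+.5)/5-.5)
# right bar ends
for z in (36,): 
    A=onz("top",*t(695,228),z);B=onz("top",*t(659,345),z); print("rbar",A,B,np.linalg.norm(A-B),np.degrees(np.arctan2(*(A-B)[[1,0]])))
for p in [(630,172),(533,492),(170,382)]: print("basecorner",onz("top",*t(*p),6))
A=onz("top",*t(630,172),6);B=onz("top",*t(533,492),6);print(np.linalg.norm(A-B),np.degrees(np.arctan2(*(A-B)[[1,0]])))
for z in(36,60,100,140):
    A=onz("top",*t(103,192),z);B=onz("top",*t(68,312),z); print("lbar",z,A,B,np.linalg.norm(A-B),np.degrees(np.arctan2(*(A-B)[[1,0]])),s(0,0))
    print([ (proj("side",q)-[320,210])*5 for q in(A,B)])
E
```

```text
rbar [564.1 178.2  36. ] [513.8 192.1  36. ] 52.150063836151865 -15.474364137628074
basecorner [590.7 208.9   6. ]
basecorner [449.8 247.    6. ]
basecorner [493.7 407.2   6. ]
145.8825301906957 -15.134435779407932
lbar 36 [573.4 431.9  36. ] [521.6 444.7  36. ] 53.30198062262985 -13.881440747291771 (319.6, 209.6)
[array([677.6, 356.6]), array([699.8, 297.4])]
lbar 60 [571.  425.3  60. ] [520.4 437.9  60. ] 52.17748217285578 -13.881440747291702 (319.6, 209.6)
[array([669.4, 305.2]), array([691.5, 248.8])]
lbar 100 [567.1 414.4 100. ] [518.3 426.4 100. ] 50.303318089898795 -13.881440747291705 (319.6, 209.6)
[array([655.3, 217.7]), array([677.5, 165.7])]
lbar 140 [563.2 403.4 140. ] [516.2 415.  140. ] 48.42915400694181 -13.88144074729171 (319.6, 209.6)
[array([640.8, 127.8]), array([663.1,  80.3])]
```

Run:
```python
from h import *
np.set_printoptions(precision=1,suppress=True)
for z in(0,300,500,630): print("mast",z,proj("top",[350,510,z]),proj("side",[350,510,z]))
for z in(0,260):
    print("grinder",[onz("top",u,v,z) for u,v in[(345,178),(347,240),(357,313),(398,312)]])
for z in (0,100): print("vise",[onz("top",u,v,z) for u,v in[(205,275),(205,320),(150,275)]],"cab",[onz("top",u,v,z*2) for u,v in[(213,165),(130,160)]])
yaw=np.radians(-15.3);ex=np.array([np.cos(yaw),np.sin(yaw),0]);ey=np.array([-ex[1],ex[0],0]);O=np.array([542.5,309,0])
# hinge pin check: zoom pts
t=lambda x,y:(160+(x+.5)/5-.5,175+(y+.5)/5-.5)
for p in[(425,140),(340,405),(428,110),(345,440)]:
    q=onz("top",*t(*p),40)-O; print(p,q@ex,q@ey)
for z in (36,50,60,70,80,90):
    A=onz("top",*t(103,192),z);B=onz("top",*t(68,312),z);print(z,(A-O)@ex,(A-O)@ey,(B-O)@ex,(B-O)@ey)
for th in np.arange(0,.7,.1):
    def P(x,r,h): # r along half, h normal (up when flat)
        return O+ex*x+ey*(r*np.cos(th)-h*np.sin(th))+[0,0,36+r*np.sin(th)+h*np.cos(th)]
    zt=lambda p:(proj("top",p)-[160,175])*5+2
    print(round(th,1),"bar",zt(P(-2,120,0)),zt(P(-56,120,0)),"rim",zt(P(-60,80,0)),zt(P(60,80,0)),"inner rim",zt(P(-60,7,0)),zt(P(60,7,0)), "side", (proj("side",P(-28,120,0))-[320,210])*5+2)
```

```text
mast 0 [144.6 315.8] [479.5 249.2]
mast 300 [ 82.7 332. ] [500.9 134.4]
mast 500 [ 10.6 350.9] [518.6  39.7]
mast 630 [-64.7 370.6] [532.1 -32. ]
grinder [array([663.2,  80.2,   0. ]), array([526.3,  72.8,   0. ]), array([368.3,  47.7,   0. ]), array([372.8, -41.1,   0. ])]
grinder [array([618.8,  89. , 260. ]), array([512.2,  83.3, 260. ]), array([389.2,  63.7, 260. ]), array([392.7,  -5.4, 260. ])]
vise [array([442. , 381.6,   0. ]), array([344.4, 377.7,   0. ]), array([438.9, 502.4,   0. ])] cab [array([685.5, 373.4,   0. ]), array([692.5, 558.8,   0. ])]
vise [array([443.7, 359.3, 100. ]), array([354.5, 355.7, 100. ]), array([440.9, 469.8, 100. ])] cab [array([647.5, 330.2, 200. ]), array([653.3, 484. , 200. ])]
(425, 140) 57.98006838425759 0.4441666414547085
(340, 405) -60.167908938811834 1.4599702379663841
(428, 110) 70.63680113398499 3.038785414846584
(345, 440) -73.68048065985636 -4.996113321661679
36 -2.6568706802584856 126.70452413990787 -55.942515485743854 125.38498029491511
50 -2.960178464483204 122.64261812403443 -55.5900668766268 121.33931316131108
60 -3.176826881786607
[... 465 characters left out ...]
5 351.1] [247.7  81.3] inner rim [329.2 401.1] [413.  132.1] side [678.9 303.3]
0.2 bar [108.8 190.8] [ 69.5 314.1] rim [160.5 351.1] [246.4  79.4] inner rim [329.1 401.1] [413. 132.] side [678.6 279.3]
0.3 bar [108.1 189.9] [ 68.4 314.5] rim [160.5 351.7] [246.9  78.1] inner rim [329.2 401.2] [413.1 131.9] side [675.5 255. ]
0.4 bar [110.3 189.9] [ 70.2 315.8] rim [162.3 352.8] [249.3  77.3] inner rim [329.5 401.3] [413.4 131.8] side [669.5 230.6]
0.5 bar [115.4 190.8] [ 75. 318.] rim [166.  354.4] [253.5  77.1] inner rim [329.9 401.5] [413.9 131.9] side [660.9 206.4]
0.6 bar [123.5 192.6] [ 82.7 321. ] rim [171.6 356.7] [259.7  77.6] inner rim [330.4 401.7] [414.5 131.9] side [649.5 182.6]
```

Run:
```python
from h import *
import cv2
a=cv2.imread("pics/top0.png")[185:270,168:248]; a=cv2.resize(a,None,fx=7,fy=7,interpolation=cv2.INTER_CUBIC)
yaw=np.radians(-15.3);ex=np.array([np.cos(yaw),np.sin(yaw),0]);ey=np.array([-ex[1],ex[0],0]);O=np.array([542.5,309,0])
zt=lambda p:(proj("top",p)-[168,185])*7+3
outs=[]
out=a.copy()
for th,c in((.1,(0,0,255)),(.25,(0,255,0)),(.4,(255,0,255))):
    P=lambda x,r,h:O+ex*x+ey*(r*np.cos(th)-h*np.sin(th))+[0,0,36+r*np.sin(th)+h*np.cos(th)]
    for r,h in((74,0),(72,-25),(12,-25),(120,0)):
        X=(-60,60) if r<100 else(-56,-2)
        cv2.line(out,*[tuple(int(v) for v in zt(P(x,r,h))) for x in X],c,1)
cv2.imwrite("pics/cmp.png",out)
```

```text
(no output)
```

View pics/cmp.png

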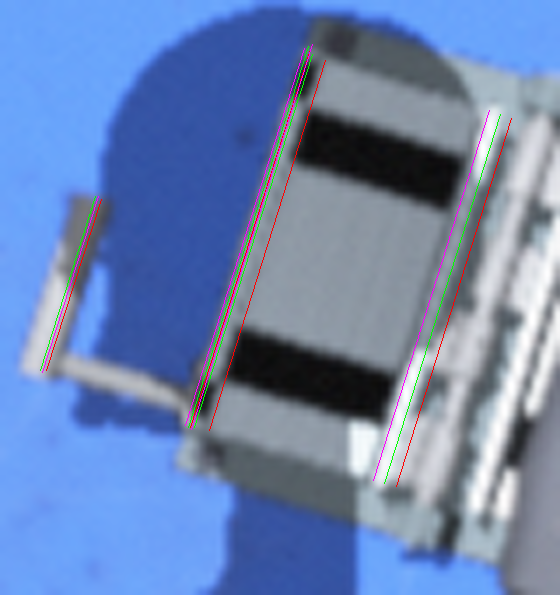

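Request:
apply_moves(
  commands=[
    [4, 0, 0, -4, 0],
    [4, 0, 0, -4, 0],
    [4, 0, 0, -4, 0],
    [4, 2.6, -3.0, 0, 0],
    [4, 2.6, -3.0, 0, 0],
    [4, 2.6, -3.0, 0, 0],
    [4, 2.6, -3.0, 0, 0],
    [4, 2.6, -3.0, 0, 0],
    [4, 2.6, -3.0, 0, 0],
    [4, 2.6, -3.0, 0, 0],
    [4, 2.6, -3.0, 0, 0],
    [4, 2.6, -3.0, 0, 0],
  ],
  squeeze=40,
)

```text
time_s: 1.1
eef_pos: [302.2, -166.9, 336.7]
ee_rot: [0.0, 0.987, 0.158, 0.0]
force: [1.9, -0.5, 1.0]
grip_width: 0.468
```

Request:
apply_moves(
  commands=[
    [4, 2.6, -3.0, 0, 0],
    [4, 2.6, -3.0, 0, 0],
    [4, 2.6, -3.0, 0, 0],
    [4, 2.6, -3.0, 0, 0],
    [4, 2.6, -3.0, 0, 0],
    [4, 2.6, -3.0, 0, 0],
    [4, 2.6, -3.0, 0, 0],
    [4, 2.6, -3.0, 0, 0],
    [4, 2.6, -3.0, 0, 0],
    [4, 2.6, -3.0, 0, 0],
    [4, 2.6, -3.0, 0, 0],
    [4, 2.6, -3.0, 0, 0],
  ],
)

```text
time_s: 2.1
eef_pos: [485.7, 273.0, 336.4]
ee_rot: [0.0, 0.987, 0.159, -0.0]
force: [0.6, 0.4, 0.2]
grip_width: 0.469
```

Request:
apply_moves(
  commands=[
    [4, 0, 0, 0, -0.124],
    [4, 0, 0, 0, -0.124],
    [4, 0, 0, 0, -0.124],
    [4, 0, 0, 0, -0.124],
    [4, 0, 0, 0, -0.124],
    [4, 0, 0, 0, -0.124],
    [4, 0, 0, 0, -0.124],
    [4, 0, 0, 0, -0.124],
    [4, 0, 0, 0, -0.124],
    [4, 0, 0, 0, -0.124],
    [4, 0, 0, 0, -0.124],
    [4, 0, 0, 0, -0.124],
  ],
)

```text
time_s: 3.1
eef_pos: [485.5, 270.8, 336.4]
ee_rot: [-0.0, 0.617, 0.787, -0.0]
force: [0.2, -0.2, -0.6]
grip_width: 0.469
```

Request:
apply_moves(
  commands=[
    [4, 0, 0, 0, -0.124],
    [4, 0, 0, 0, -0.124],
    [4, 0, 0, 0, -0.124],
    [4, 0, 0, 0, -0.124],
    [4, 0, 0, 0, -0.124],
    [4, 0, 0, 0, -0.124],
    [4, 0, 0, 0, -0.124],
    [4, 0, 0, 0, -0.124],
    [4, 0, 0, 0, -0.076],
    [4, 0, 0, 0, 0],
  ],
)

```text
time_s: 3.93
eef_pos: [485.5, 270.8, 336.4]
ee_rot: [-0.0, 0.132, 0.991, -0.0]
force: [-0.7, -0.8, 0.0]
grip_width: 0.468
```

```bash
cat >> h.py <<'E'
yaw=np.radians(-15.3);ex=np.array([np.cos(yaw),np.sin(yaw),0]);ey=np.array([-ex[1],ex[0],0]);O=np.array([542.5,309,0])
from scipy.spatial.transform import Rotation as Ro
def st():
    s=ctrl.sense();q=s["ee_rot"];R=Ro.from_quat([q[1],q[2],q[3],q[0]]).as_matrix()
    d=s["eef_pos"]-O
    print("t%.2f nest x %.1f y %.1f z %.1f | toolyaw off %.2f deg | toolx %s grip %.3f F(nest) %.1f %.1f %.1f j %s"%(s["time_s"],d@ex,d@ey,d[2],np.degrees(np.arctan2(R[:,0]@-ey,R[:,0]@-ex)),np.round(R[:,0],3),s["grip_width"],s["force"]@ex,s["force"]@ey,s["force"][2],np.round(s["joints"],2)))
E
python3 -c "
from h import *
st()"
```

```text
t3.93 nest x -44.9 y -51.9 z 336.4 | toolyaw off 0.17 deg | toolx [-0.965  0.261  0.001] grip 0.468 F(nest) -0.5 -0.9 0.0 j [ 0.3   0.34  1.16  0.    1.65 -1.01]
```

Request:
apply_moves(
  commands=[
    [4, -0.34, 3.4, 0, 0],
    [4, -0.34, 3.4, 0, 0],
    [4, -0.34, 3.4, 0, 0],
    [4, -0.34, 3.4, 0, 0],
    [4, -0.34, 3.3, 0, 0],
    [4, 0, 0, 3, 0],
    [4, 0, 0, 3, 0],
    [4, 0, 0, 3, 0],
    [4, 0, 0, 3, 0],
    [4, 0, 0, 3, 0],
    [4, 0, 0, 3, 0],
    [4, 0, 0, 0, 0],
  ],
)

```text
time_s: 4.93
eef_pos: [544.1, 428.1, 149.8]
ee_rot: [-0.005, 0.134, 0.991, -0.003]
force: [-0.5, -0.3, -1.9]
grip_width: 0.471
```

```bash
cat >> h.py <<'E'
import cv2
def shot(name,box_t=(160,150,320,290),box_s=(320,170,480,290)):
    ims=[]
    for n,b in(("top",box_t),("side",box_s)):
        im=ctrl.capture(n)[:,:,::-1]; cv2.imwrite(f"pics/{name}_{n}.png",im)
        ims.append(cv2.resize(np.ascontiguousarray(im[b[1]:b[3],b[0]:b[2]]),(400,int(400*(b[3]-b[1])/(b[2]-b[0]))),interpolation=cv2.INTER_CUBIC))
    H=max(i.shape[0] for i in ims)
    ims=[cv2.copyMakeBorder(i,0,H-i.shape[0],0,0,cv2.BORDER_CONSTANT) for i in ims]
    cv2.imwrite(f"pics/{name}.png",np.hstack(ims))
E
python3 -c "
from h import *
st();shot('a1')"
```

```text
t4.93 nest x -29.8 y 115.3 z 149.8 | toolyaw off -0.14 deg | toolx [-0.964  0.266  0.008] grip 0.471 F(nest) -0.4 -0.5 -1.9 j [ 0.5   0.75  0.98  0.    1.42 -0.8 ]
```

View pics/a1.png

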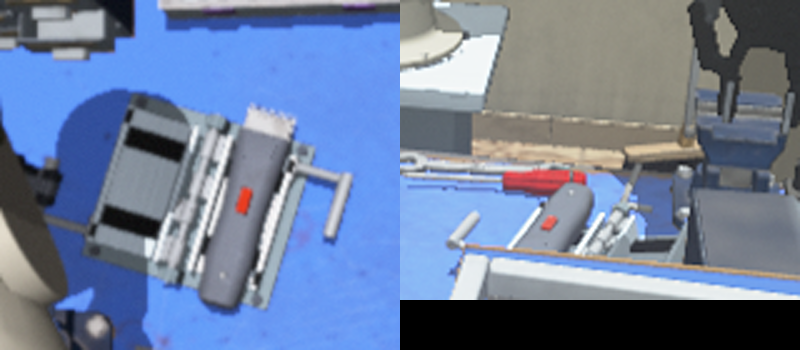

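Request:
apply_moves(
  commands=[
    [4, -0.1, 0.15, 2.5, 0],
    [4, 0, 0, 2.5, 0],
    [4, 0, 0, 2.5, 0],
    [4, 0, 0, 2.1, 0],
    [4, 0, 0, 0, 0],
    [4, 0, 0, 0, 0],
  ],
)

```text
time_s: 5.53
eef_pos: [548.7, 431.0, 62.7]
ee_rot: [0.001, 0.133, 0.991, 0.001]
force: [-0.6, 0.2, -0.2]
grip_width: 0.466
```

```bash
python3 -c "
from h import *
st();shot('a2',(120,150,320,290),(400,150,560,290))"
```

```text
t5.53 nest x -26.2 y 119.3 z 62.7 | toolyaw off -0.03 deg | toolx [-0.964  0.264 -0.001] grip 0.466 F(nest) -0.6 0.0 -0.2 j [ 0.5   0.83  1.07 -0.    1.24 -0.8 ]
```

View pics/a2.png

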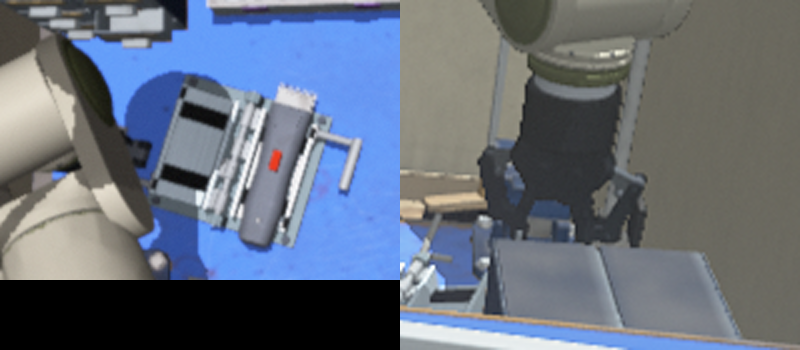

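Request:
apply_moves(
  commands=[
    [4, 0.1, -0.2, 0.9, 0],
    [4, 0, 0, 0, 0],
    [0, 0, 0, 0, 0],
    [0, 0, 0, 0, 0],
    [0, 0, 0, 0, 0],
    [0, 0, 0, 0, 0],
    [0, 0, 0, 0, 0],
    [0, 0, 0, 0, 0],
  ],
  squeeze=25,
)

```text
time_s: 6.3
eef_pos: [545.9, 427.0, 50.9]
ee_rot: [-0.001, 0.133, 0.991, -0.002]
force: [-1.5, -7.8, -2.9]
grip_width: 0.127
```

```bash
python3 -c "
from h import *
st()"
```

```text
t6.30 nest x -27.8 y 114.7 z 50.9 | toolyaw off -0.01 deg | toolx [-0.965  0.264  0.002] grip 0.127 F(nest) 0.6 -7.9 -2.9 j [ 0.5   0.84  1.09 -0.    1.22 -0.81]
```

Request:
apply_moves(
  commands=[
    [0, 0, -0.6, -1.1, 0],
    [0, 0, -0.5, -1.1, 0],
    [0, 0, -0.65, -1.0, 0],
    [0, 0, -0.7, -0.95, 0],
    [0, 0, -0.85, -0.85, 0],
    [0, 0, -0.9, -0.8, 0],
    [0, 0, 0, 0, 0],
  ],
)

```text
time_s: 6.88
eef_pos: [535.6, 388.5, 113.5]
ee_rot: [0.001, 0.133, 0.991, 0.002]
force: [-1.6, 6.6, 8.5]
grip_width: 0.125
```

```bash
python3 -c "
from h import *
st();shot('a3',(120,150,320,290),(380,130,540,270))"
```

```text
t6.88 nest x -27.6 y 74.8 z 113.5 | toolyaw off -0.01 deg | toolx [-0.965  0.264 -0.002] grip 0.125 F(nest) -3.3 5.9 8.5 j [ 0.45  0.7   1.17  0.    1.27 -0.85]
```

View pics/a3.png

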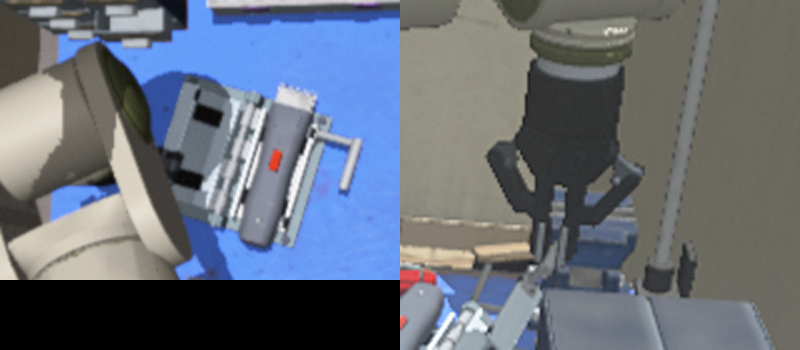

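Request:
apply_moves(
  commands=[
    [0, 0, 0.15, -0.25, 0],
    [0, 0, -1.0, -0.65, 0],
    [0, 0, -1.0, -0.65, 0],
    [0, 0, -1.1, -0.45, 0],
    [0, 0, -1.1, -0.4, 0],
    [0, 0, -1.2, -0.25, 0],
    [0, 0, -1.2, -0.15, 0],
    [0, 0, 0, 0, 0],
  ],
)

```text
time_s: 7.65
eef_pos: [518.7, 326.3, 142.5]
ee_rot: [0.002, 0.133, 0.991, 0.002]
force: [-6.2, 4.3, 22.1]
grip_width: 0.106
```

```bash
python3 -c "
from h import *
st();shot('a4',(120,150,320,290),(350,110,510,250))"
```

```text
t7.65 nest x -27.5 y 10.4 z 142.5 | toolyaw off -0.01 deg | toolx [-0.964  0.264 -0.004] grip 0.106 F(nest) -7.1 2.5 22.1 j [ 0.37  0.56  1.32  0.    1.25 -0.93]
```

View pics/a4.png

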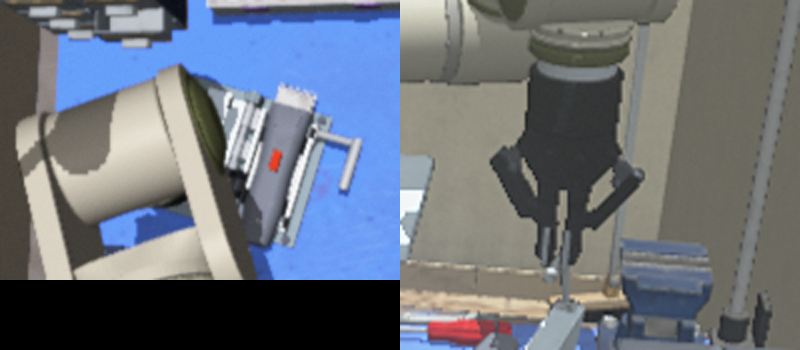

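```bash
python3 -c "
from h import *
for x in(-2,-56):
  for y in (10,):
    p=O+ex*x+ey*y+np.array([0,0,155.6]); print(x,(proj('side',p)-[350,110])*2.5)
for z in (131.5,150.5):
  p=O+ex*-27.5+ey*10.4+np.array([0,0,z]);print(z,(proj('side',p)-[350,110])*2.5)
im=cv2.imread('pics/a4_side.png')[170:260,390:480];cv2.imwrite('pics/a4z.png',cv2.resize(im,None,fx=6,fy=6,interpolation=cv2.INTER_CUBIC))
"
```

```text
-2 [145.78051701 278.25990163]
-56 [163.29315993 254.10639137]
131.5 [152.03430397 291.41688948]
150.5 [154.10876488 271.97664168]
```

View pics/a4z.png

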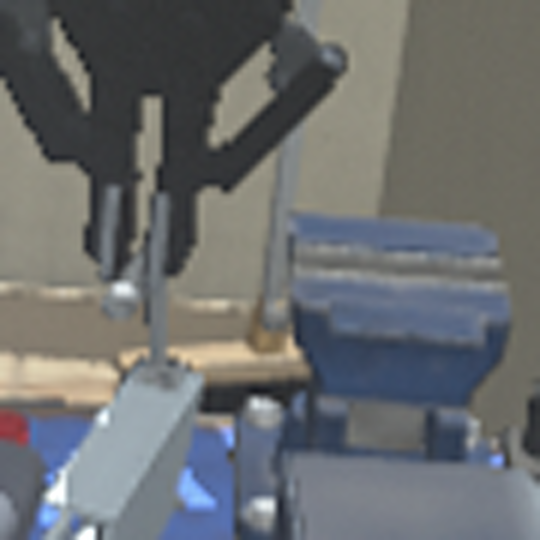

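```bash
python3 -c "
from h import *
def onx(n,u,v,xv):
    o,d=ray(n,u,v); s=(xv-(o-O)@ex)/(d@ex); p=o+d*s-O; return np.round([p@ex,p@ey,p[2]],1)
c=lambda x,y:(390+(x+.5)/6-.5,170+(y+.5)/6-.5)
print('tips',onx('side',*c(110,275),-17),onx('side',*c(175,272),-17),onx('side',*c(110,275),-40))
print('bar end',onx('side',*c(122,300),-2))
im=cv2.imread('pics/a3_side.png')[170:260,400:490];cv2.imwrite('pics/a3z.png',cv2.resize(im,None,fx=6,fy=6,interpolation=cv2.INTER_CUBIC))
print(ctrl.sense()['time_s'])
"
```

```text
tips [-17.    4.1 161.8] [-17.   27.3 167.9] [-40.   -1.7 150.7]
bar end [ -2.   13.1 160.3]
7.75
```

View pics/a3z.png

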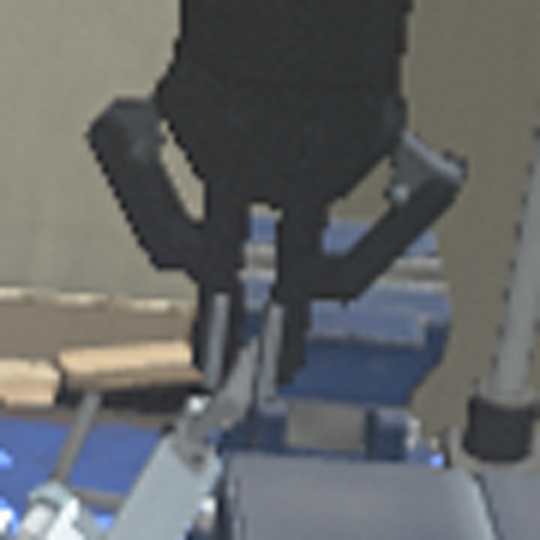

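```bash
python3 -c "
from h import *
for z in(206,219,230): print(proj('side',[164.5,-498,z]), proj('side',[164.5-.31*42,-498+.95*42,z]),proj('side',[164.5+.31*42,-498-.95*42,z]))
im=cv2.imread('pics/side0.png')[50:140,80:180];cv2.imwrite('pics/s0z.png',cv2.resize(im,None,fx=6,fy=6,interpolation=cv2.INTER_CUBIC))
"
```

```text
[137.12119925 128.39103321] [151.58803646 127.95124656] [122.55079252 128.83396832]
[136.36496572 124.08487299] [150.8961738  123.65858134] [121.72928062 124.5142296 ]
[135.72000342 120.41231562] [150.30612754 119.99763646] [121.02862504 120.82998711]
```

View pics/s0z.png

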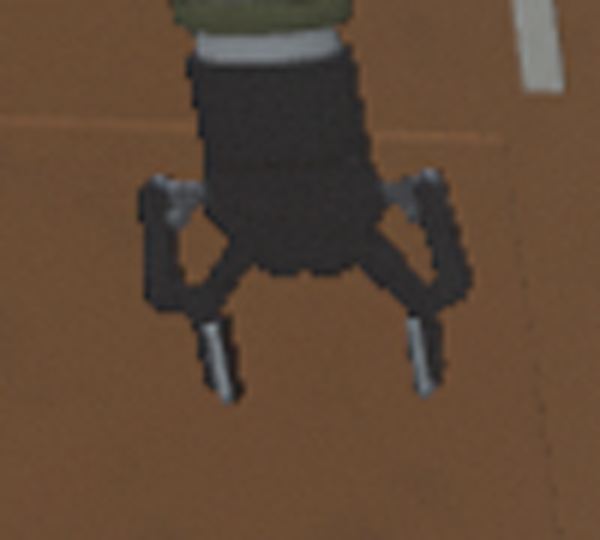

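The bar is only held at the fingertips, which sit about 25 mm higher than the stated geometry. I'll open, go deeper and regrip.

Request:
apply_moves(
  commands=[
    [3, 0, 0.1, 0, 0],
    [3, 0, 0, 0, 0],
    [3, 0, 0, 0, 0],
    [3, 0, 0, 1.2, 0],
    [3, 0, 0, 1.2, 0],
    [3, 0, 0, 0, 0],
  ],
)

```text
time_s: 8.25
eef_pos: [517.3, 326.3, 111.1]
ee_rot: [-0.002, 0.133, 0.991, -0.001]
force: [0.2, -2.0, -0.7]
grip_width: 0.353
```

```bash
python3 -c "
from h import *
st();shot('a5',(120,150,320,290),(380,150,480,250))"
```

```text
t8.25 nest x -28.9 y 10.0 z 111.1 | toolyaw off 0.00 deg | toolx [-0.965  0.264  0.004] grip 0.353 F(nest) 0.7 -1.9 -0.7 j [ 0.37  0.6   1.35 -0.    1.2  -0.93]
```

View pics/a5.png

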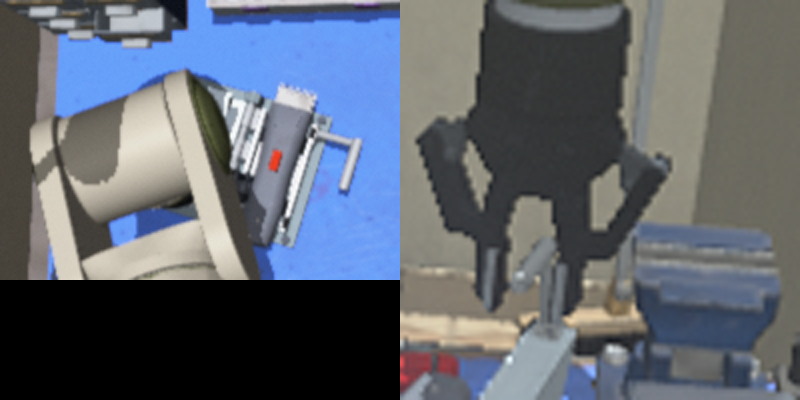

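Request:
apply_moves(
  commands=[
    [3, 0, 0, -0.9, 0],
    [3, 0, 0, 0, 0],
    [0, 0, 0, 0, 0],
    [0, 0, 0, 0, 0],
    [0, 0, 0, 0, 0],
    [0, 0, 0, 0, 0],
    [0, 0, 0, 0, 0],
  ],
)

```text
time_s: 8.93
eef_pos: [518.9, 327.3, 123.7]
ee_rot: [0.001, 0.133, 0.991, 0.0]
force: [-0.2, 0.5, 6.3]
grip_width: 0.129
```

```bash
python3 -c "
from h import *
st();shot('a6',(120,150,320,290),(380,150,480,250))"
```

```text
t8.93 nest x -27.6 y 11.4 z 123.7 | toolyaw off 0.02 deg | toolx [-0.965  0.264 -0.001] grip 0.129 F(nest) -0.3 0.4 6.3 j [ 0.37  0.58  1.34 -0.    1.22 -0.93]
```

View pics/a6.png

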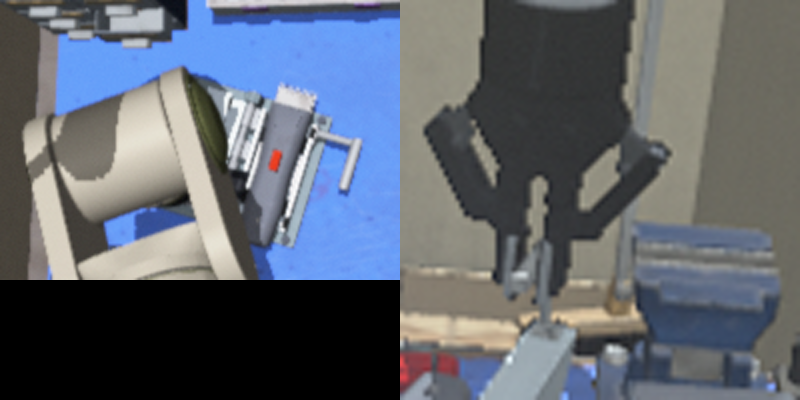

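Request:
apply_moves(
  commands=[
    [0, 0, -1.8, 0, 0],
    [0, 0, -1.8, 0.2, 0],
    [0, 0, -1.75, 0.5, 0],
    [0, 0, -1.65, 0.75, 0],
    [0, 0, -1.5, 1.0, 0],
    [0, 0, -1.35, 1.2, 0],
    [0, 0, 0, 0, 0],
  ],
)

```text
time_s: 9.62
eef_pos: [492.3, 230.1, 84.9]
ee_rot: [-0.0, 0.134, 0.991, -0.001]
force: [0.7, -2.6, 0.7]
grip_width: 0.129
```

```bash
python3 -c "
from h import *
st();shot('a7',(120,120,420,330),(300,130,460,270))"
```

```text
t9.62 nest x -27.6 y -89.4 z 84.9 | toolyaw off -0.07 deg | toolx [-0.964  0.265  0.001] grip 0.129 F(nest) 1.3 -2.3 0.7 j [ 0.22  0.49  1.61 -0.    1.05 -1.08]
```

View pics/a7.png

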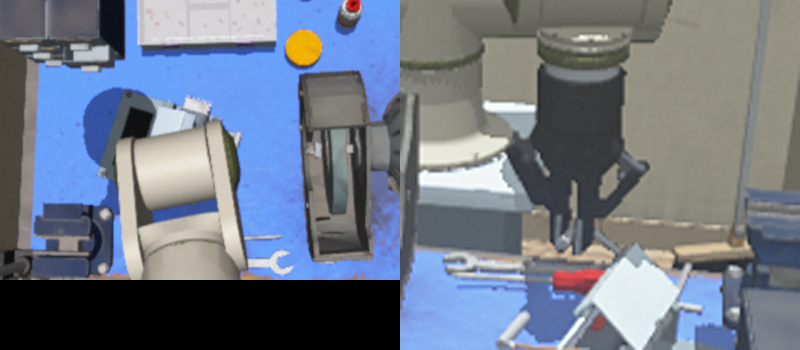

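Request:
apply_moves(
  commands=[
    [0, 0, -1.1, 1.4, 0],
    [0, 0, -0.85, 1.6, 0],
    [0, 0, -0.65, 1.7, 0],
    [0, 0, -0.35, 1.7, 0],
    [0, 0, -0.1, 1.0, 0],
    [0, 0, 0, 0, 0],
  ],
)

```text
time_s: 10.22
eef_pos: [484.0, 200.7, 10.6]
ee_rot: [-0.001, 0.133, 0.991, -0.002]
force: [-1.4, -18.1, -0.4]
grip_width: 0.127
```

```bash
python3 -c "
from h import *
st();shot('a8',(120,120,420,330),(320,170,440,270))"
```

```text
t10.22 nest x -27.9 y -119.9 z 10.6 | toolyaw off 0.05 deg | toolx [-0.965  0.263  0.002] grip 0.127 F(nest) 3.4 -17.8 -0.4 j [ 0.17  0.57  1.71 -0.    0.86 -1.13]
```

View pics/a8.png

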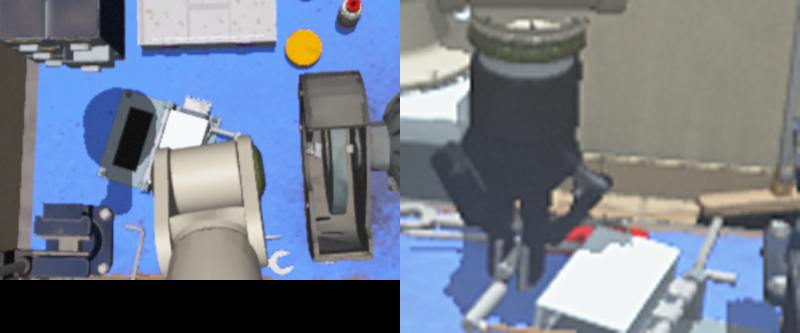

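Request:
apply_moves(
  commands=[
    [0, 0, -0.35, 0.5, 0],
    [0, 0, -0.1, 0.4, 0],
    [0, 0, 0, 0, 0],
  ],
)

```text
time_s: 10.57
eef_pos: [484.1, 200.1, 3.3]
ee_rot: [0.001, 0.133, 0.991, 0.002]
force: [1.9, 8.5, -0.4]
grip_width: 0.129
```

```bash
python3 -c "
from h import *
st()"
```

```text
t10.57 nest x -27.6 y -120.4 z 3.3 | toolyaw off -0.01 deg | toolx [-0.965  0.264 -0.001] grip 0.129 F(nest) -0.4 8.7 -0.4 j [ 0.17  0.58  1.72  0.    0.83 -1.14]
```

Request:
apply_moves(
  commands=[
    [0, 0, 0.15, 0.3, 0],
    [0, 0, 0, 0, 0],
  ],
)

```text
time_s: 10.73
eef_pos: [484.0, 200.1, 0.4]
ee_rot: [0.0, 0.133, 0.991, -0.0]
force: [0.1, -1.5, 1.3]
grip_width: 0.126
```

```bash
python3 -c "
from h import *
st()"
```

```text
t10.73 nest x -27.7 y -120.5 z 0.4 | toolyaw off 0.06 deg | toolx [-0.965  0.263 -0.   ] grip 0.126 F(nest) 0.5 -1.4 1.3 j [ 0.17  0.59  1.72 -0.    0.83 -1.14]
```

Request:
apply_moves(
  commands=[
    [0, 0, 0, 0.3, 0],
    [0, 0, 0, 0, 0],
  ],
)

```text
time_s: 10.9
eef_pos: [484.6, 200.0, -1.3]
ee_rot: [0.001, 0.133, 0.991, -0.0]
force: [-3.9, -3.7, 16.0]
grip_width: 0.131
```

```bash
python3 -c "
from h import *
st();shot('a9',(120,120,420,330),(330,190,430,270))
im=cv2.imread('pics/a9_side.png')[210:270,330:430];cv2.imwrite('pics/a9z.png',cv2.resize(im,None,fx=8,fy=8,interpolation=cv2.INTER_CUBIC))"
```

```text
t10.90 nest x -27.1 y -120.4 z -1.3 | toolyaw off 0.05 deg | toolx [-0.965  0.263 -0.002] grip 0.131 F(nest) -2.8 -4.6 16.0 j [ 0.17  0.59  1.72 -0.    0.83 -1.14]
```

View pics/a9z.png

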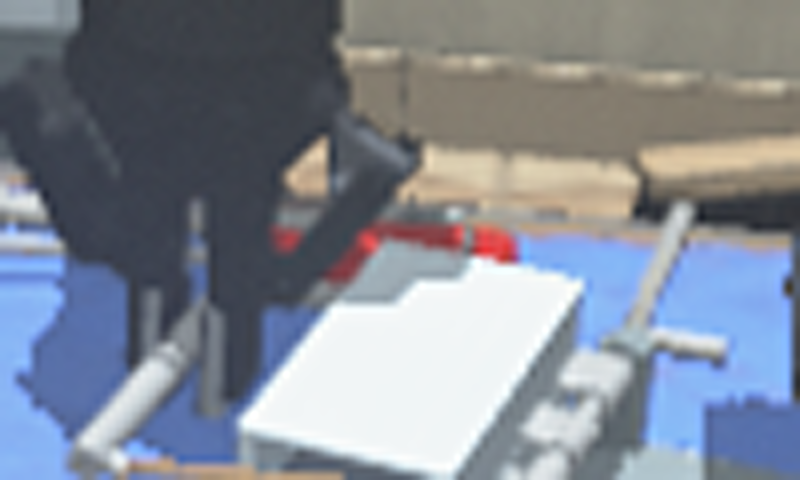

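Request:
apply_moves(
  commands=[
    [3, 0, 0, 0, 0],
    [3, 0, 0, 0, 0],
    [3, 0, 0, -0.4, 0],
    [3, -0.9, 0, 0, 0],
    [3, -0.9, 0, 0, 0],
    [3, -0.95, 0, 0, 0],
    [3, 0, 0, 0, 0],
    [3, 0, 0, 0, 0],
  ],
)

```text
time_s: 11.67
eef_pos: [510.8, 192.3, 1.0]
ee_rot: [-0.0, 0.133, 0.991, 0.0]
force: [0.1, 0.4, -0.1]
grip_width: 0.351
```

```bash
python3 -c "
from h import *
st()
shot('b1')
im=cv2.imread('pics/b1_side.png')[210:270,330:430];cv2.imwrite('pics/b1z.png',cv2.resize(im,None,fx=8,fy=8,interpolation=cv2.INTER_CUBIC))"
```

```text
t11.67 nest x 0.2 y -120.9 z 1.0 | toolyaw off -0.02 deg | toolx [-0.964  0.264  0.   ] grip 0.351 F(nest) -0.0 0.4 -0.1 j [ 0.15  0.62  1.65  0.    0.87 -1.16]
```

View pics/b1z.png

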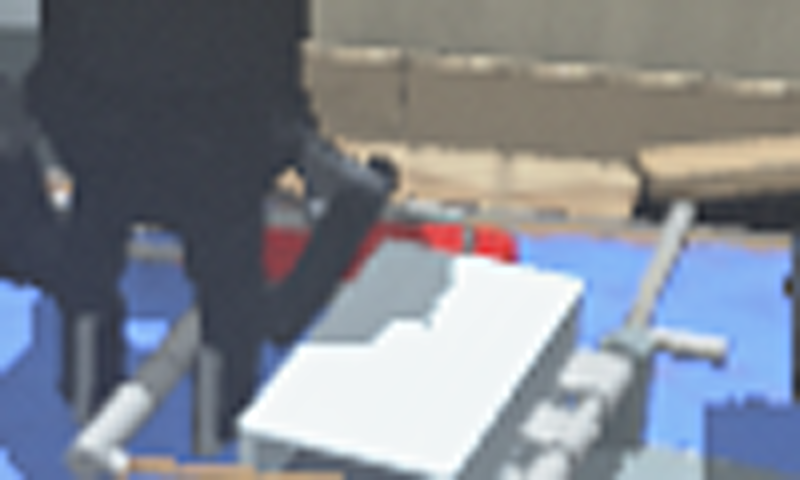

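Request:
apply_moves(
  commands=[
    [0, 0, 0, 0, 0],
    [0, 0, 0, 0, 0],
    [0, 0, 0, 0, 0],
    [0, 0, 0, 0, 0],
    [0, 0, 0, 0, 0],
    [0, 0, 0, 0, 0],
  ],
  squeeze=70,
)

```text
time_s: 12.27
eef_pos: [510.1, 192.9, 1.4]
ee_rot: [-0.0, 0.133, 0.991, 0.0]
force: [-1.3, 5.4, -0.2]
grip_width: 0.112
```

```bash
python3 -c "
from h import *
st()
shot('b2')
im=cv2.imread('pics/b2_side.png')[210:270,330:430];cv2.imwrite('pics/b2z.png',cv2.resize(im,None,fx=8,fy=8,interpolation=cv2.INTER_CUBIC))"
```

```text
t12.27 nest x -0.6 y -120.5 z 1.4 | toolyaw off 0.02 deg | toolx [-0.965  0.264  0.   ] grip 0.112 F(nest) -2.7 4.9 -0.2 j [ 0.15  0.62  1.65  0.    0.87 -1.16]
```

View pics/b2z.png

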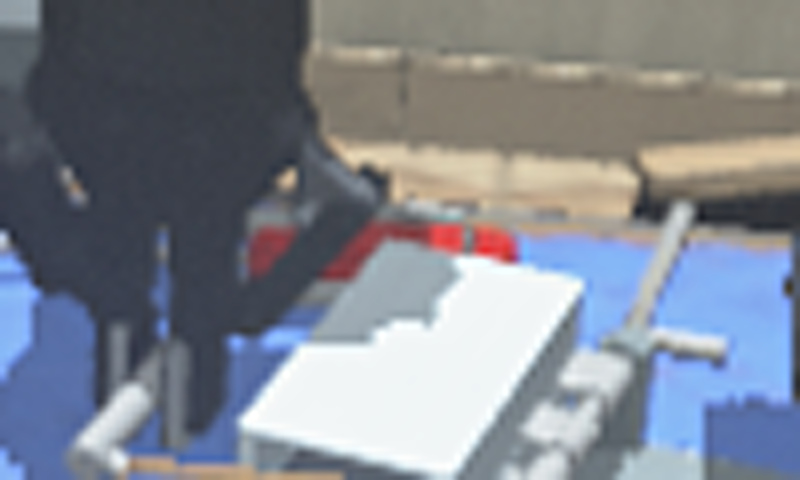

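Request:
apply_moves(
  commands=[
    [0, 0, 0.1, -1.45, 0],
    [0, 0, 0.25, -1.4, 0],
    [0, 0, 0.4, -1.4, 0],
    [0, 0, 0.6, -1.3, 0],
    [0, 0, 0.75, -1.25, 0],
    [0, 0, 0, 0, 0],
  ],
)

```text
time_s: 12.87
eef_pos: [515.3, 212.4, 70.3]
ee_rot: [-0.001, 0.133, 0.991, -0.001]
force: [-5.5, -7.5, 4.5]
grip_width: 0.107
```

```bash
python3 -c "
from h import *
st()
shot('b3',(120,120,420,330),(320,150,440,270))"
```

```text
t12.87 nest x -0.7 y -100.4 z 70.3 | toolyaw off 0.04 deg | toolx [-0.965  0.263  0.001] grip 0.107 F(nest) -3.4 -8.7 4.5 j [ 0.18  0.54  1.57 -0.    1.03 -1.12]
```

View pics/b3.png

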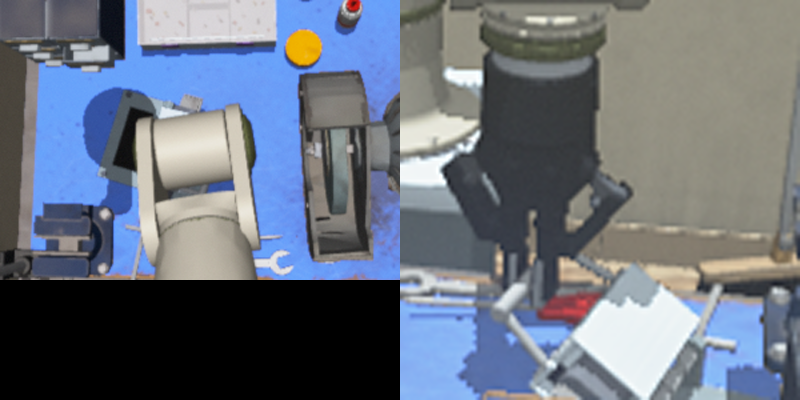

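Request:
apply_moves(
  commands=[
    [0, 0, 0.75, -1.25, 0],
    [0, 0, 1.0, -1.1, 0],
    [0, 0, 1.1, -0.95, 0],
    [0, 0, 1.2, -0.8, 0],
    [0, 0, 1.3, -0.65, 0],
    [0, 0, 0, 0, 0],
  ],
)

```text
time_s: 13.47
eef_pos: [529.8, 265.0, 117.4]
ee_rot: [-0.0, 0.132, 0.991, -0.001]
force: [-6.0, -0.8, 7.8]
grip_width: 0.108
```

```bash
python3 -c "
from h import *
st()
shot('b4',(120,120,420,330),(340,130,460,250))"
```

```text
t13.47 nest x -0.7 y -45.8 z 117.4 | toolyaw off 0.09 deg | toolx [-0.965  0.262  0.   ] grip 0.108 F(nest) -5.6 -2.4 7.8 j [ 0.27  0.55  1.42 -0.    1.18 -1.04]
```

View pics/b4.png

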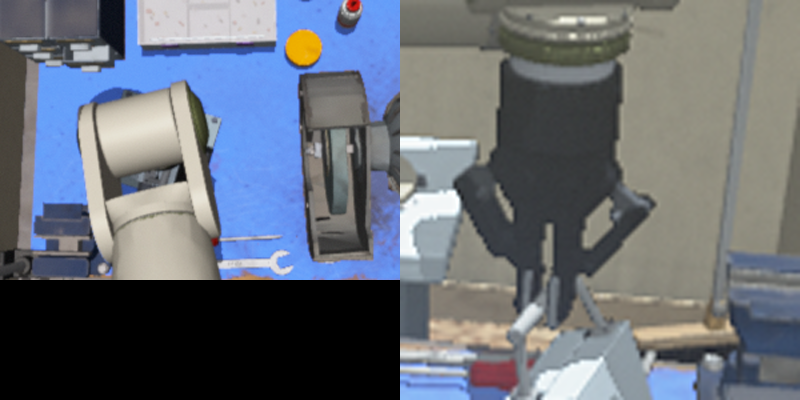

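Request:
apply_moves(
  commands=[
    [0, 0, 1.35, -0.6, 0],
    [0, 0, 1.4, -0.3, 0],
    [0, 0, 1.4, -0.1, 0],
    [0, 0, 1.45, 0.05, 0],
    [0, 0, 1.4, 0.2, 0],
    [0, 0, 1.4, 0.4, 0],
    [0, 0, 1.3, 0.55, 0],
    [0, 0, 0, 0, 0],
  ],
)

```text
time_s: 14.23
eef_pos: [556.4, 360.1, 115.2]
ee_rot: [0.001, 0.132, 0.991, 0.002]
force: [0.2, 6.7, 5.7]
grip_width: 0.106
```

```bash
python3 -c "
from h import *
st()
shot('b5',(120,120,420,330),(360,130,480,250))"
```

```text
t14.23 nest x -0.1 y 52.9 z 115.2 | toolyaw off 0.10 deg | toolx [-0.965  0.262 -0.002] grip 0.106 F(nest) -1.5 6.5 5.7 j [ 0.4   0.7   1.17  0.    1.27 -0.91]
```

View pics/b5.png

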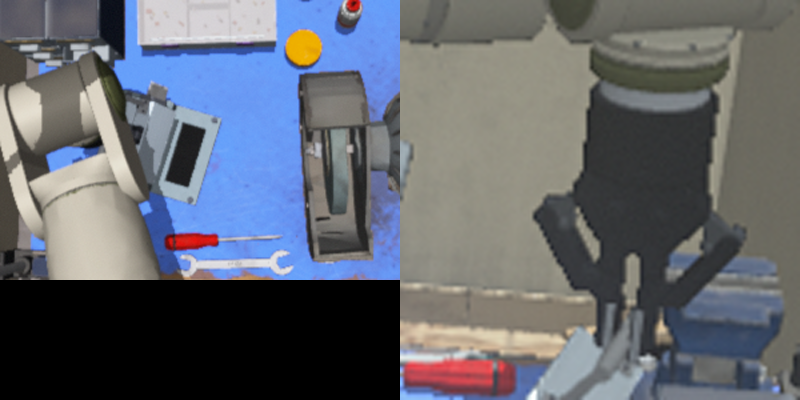

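```bash
python3 -c "
from h import *
im=cv2.imread('pics/top0.png')[60:180,105:225];cv2.imwrite('pics/cab.png',np.hstack([cv2.resize(im,(400,400),interpolation=cv2.INTER_CUBIC),cv2.resize(cv2.imread('pics/side0.png')[210:330,420:540],(400,400),interpolation=cv2.INTER_CUBIC)]))"
```

```text
(no output)
```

View pics/cab.png

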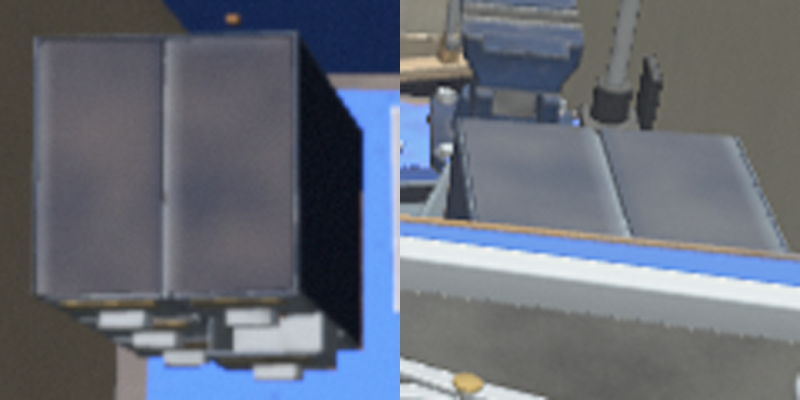

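```bash
python3 -c "
from h import *
print(tri((105+297*.3,60+297*.3),(420+60*.3,210+118*.3)))
print(tri((105+40*.3,60+297*.3),(420+338*.3,210+137*.3)))
for z in (0,50,100,150,200): print(z,onz('top',105+280*.3,60+378*.3,z),onz('top',105+360*.3,60+345*.3,z))"
```

```text
(array([681.2731265 , 373.31035892, 177.59371238]), np.float64(2.6560827484824836))
(array([678.0112469 , 520.30582907, 178.89743834]), np.float64(5.049047823279091))
0 [ 6.65482808e+02  4.25966037e+02 -2.27373675e-13] [688.87480086 373.48932233   0.        ]
50 [656.83520934 412.93311526  50.        ] [679.23062433 362.69208574  50.        ]
100 [648.18761052 399.90019382 100.        ] [669.5864478  351.89484915 100.        ]
150 [639.5400117  386.86727238 150.        ] [659.94227127 341.09761256 150.        ]
200 [630.89241287 373.83435095 200.        ] [650.29809474 330.30037597 200.        ]
```

Request:
apply_moves(
  commands=[
    [0, 0, 1.4, 0.6, 0],
    [0, 0, 1.15, 0.85, 0],
    [0, 0, 1.05, 1.0, 0],
    [0, 0, 0.95, 1.1, 0],
    [0, 0, 0.8, 1.2, 0],
    [0, 0, 0, 0, 0],
  ],
)

```text
time_s: 14.83
eef_pos: [570.2, 410.2, 65.0]
ee_rot: [0.0, 0.133, 0.991, 0.0]
force: [3.0, 3.5, -1.8]
grip_width: 0.104
```

```bash
python3 -c "
from h import *
st()
shot('b6',(100,50,340,290),(360,130,520,290))"
```

```text
t14.83 nest x -0.0 y 104.9 z 65.0 | toolyaw off 0.05 deg | toolx [-0.965  0.263 -0.001] grip 0.104 F(nest) 2.0 4.2 -1.8 j [ 0.46  0.84  1.05  0.    1.26 -0.85]
```

View pics/b6.png

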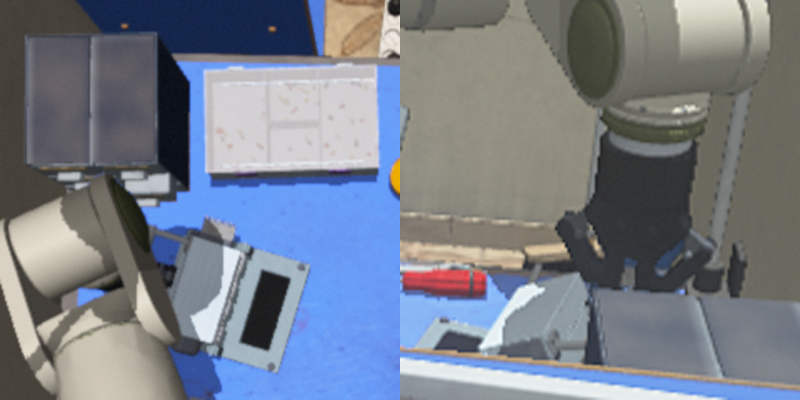

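Request:
apply_moves(
  commands=[
    [0, 0, 0.65, 1.3, 0],
    [0, 0, 0.5, 1.35, 0],
    [0, 0, 0.3, 1.4, 0],
    [0, 0, 0.1, 1.0, 0],
    [0, 0, 0, 0, 0],
  ],
)

```text
time_s: 15.35
eef_pos: [573.9, 424.1, 13.8]
ee_rot: [-0.0, 0.133, 0.991, -0.0]
force: [4.0, 0.0, -3.5]
grip_width: 0.108
```

```bash
python3 -c "
from h import *
st()"
```

```text
t15.35 nest x -0.1 y 119.3 z 13.8 | toolyaw off -0.00 deg | toolx [-0.965  0.264  0.   ] grip 0.108 F(nest) 3.9 1.1 -3.5 j [ 0.47  0.92  1.03 -0.    1.19 -0.83]
```

Request:
apply_moves(
  commands=[
    [0, 0, 0, 0.4, 0],
    [0, 0, 0, 0.3, 0],
    [0, 0, 0, 0, 0],
  ],
)

```text
time_s: 15.6
eef_pos: [574.0, 424.3, 9.5]
ee_rot: [0.0, 0.133, 0.991, -0.0]
force: [3.4, -2.3, -2.3]
grip_width: 0.107
```

```bash
python3 -c "
from h import *
st()"
```

```text
t15.60 nest x -0.1 y 119.5 z 9.5 | toolyaw off 0.00 deg | toolx [-0.965  0.264 -0.   ] grip 0.107 F(nest) 3.9 -1.3 -2.3 j [ 0.47  0.93  1.03 -0.    1.18 -0.83]
```

Request:
apply_moves(
  commands=[
    [0, 0, 0, 0.3, 0],
    [0, 0, 0, 0, 0],
    [0, 0, 0, 0.3, 0],
    [0, 0, 0, 0, 0],
  ],
)

```text
time_s: 15.93
eef_pos: [574.3, 424.3, 8.7]
ee_rot: [0.001, 0.133, 0.991, 0.0]
force: [-13.0, -11.8, 31.3]
grip_width: 0.103
```

```bash
python3 -c "
from h import *
st()"
```

```text
t15.93 nest x 0.2 y 119.6 z 8.7 | toolyaw off 0.03 deg | toolx [-0.965  0.263 -0.002] grip 0.103 F(nest) -9.4 -14.8 31.3 j [ 0.47  0.93  1.03 -0.    1.18 -0.83]
```

Request:
apply_moves(
  commands=[
    [0, 0, 0, -0.4, 0],
    [0, 0, 0, 0, 0],
  ],
)

```text
time_s: 16.1
eef_pos: [574.1, 424.3, 9.2]
ee_rot: [0.001, 0.133, 0.991, 0.0]
force: [-2.7, -6.2, 13.3]
grip_width: 0.11
```

```bash
python3 -c "
from h import *
st()
shot('b7',(100,130,300,290),(360,170,520,290))"
```

```text
t16.10 nest x 0.0 y 119.5 z 9.2 | toolyaw off 0.01 deg | toolx [-0.965  0.264 -0.001] grip 0.110 F(nest) -1.0 -6.7 13.3 j [ 0.47  0.93  1.03 -0.    1.18 -0.83]
```

View pics/b7.png

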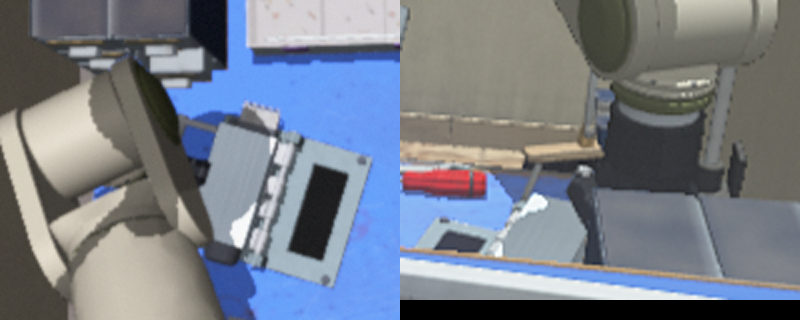

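```bash
python3 -c "
from h import *
for e in(0,.05,.1,.15):
  # right half swung: angle from left side e
  for x,r,h in((60,74,27),(-60,74,27),(-60,8,27),(60,8,27)):
    p=O+ex*x+ey*(r*np.cos(e)-h*np.sin(e))+np.array([0,0,36+r*np.sin(e)+h*np.cos(e)])
    print(e,x,r,np.round((proj('side',p)-[360,170])*2.5),np.round((proj('top',p)-[100,130])*2))
"
```

```text
0 60 74 [164. 273.] [219. 121.]
0 -60 74 [198. 208.] [185. 230.]
0 -60 8 [127. 193.] [245. 249.]
0 60 8 [ 87. 254.] [280. 139.]
0.05 60 74 [162. 269.] [220. 120.]
0.05 -60 74 [197. 204.] [185. 231.]
0.05 -60 8 [126. 192.] [246. 249.]
0.05 60 8 [ 86. 254.] [281. 139.]
0.1 60 74 [161. 265.] [221. 120.]
0.1 -60 74 [196. 201.] [186. 231.]
0.1 -60 8 [125. 191.] [248. 249.]
0.1 60 8 [ 84. 253.] [282. 139.]
0.15 60 74 [159. 261.] [222. 120.]
0.15 -60 74 [194. 197.] [187. 231.]
0.15 -60 8 [123. 191.] [249. 250.]
0.15 60 8 [ 83. 252.] [283. 140.]
```

Request:
apply_moves(
  commands=[
    [3, 0, 0, 0, 0],
    [3, 0, 0, 0, 0],
    [3, 0, 0, 0, 0],
    [3, -0.9, 0, 0.3, 0],
    [3, -0.95, 0, 0.3, 0],
    [3, 0, 0, 0, 0],
    [3, 0, 0, 0, 0],
  ],
)

```text
time_s: 16.78
eef_pos: [591.9, 419.5, 1.2]
ee_rot: [-0.0, 0.133, 0.991, 0.0]
force: [-0.1, 1.0, 1.0]
grip_width: 0.35
```

```bash
python3 -c "
from h import *
st()
shot('c1',(100,130,300,290),(360,170,520,290))"
```

```text
t16.78 nest x 18.5 y 119.6 z 1.2 | toolyaw off -0.02 deg | toolx [-0.964  0.264  0.   ] grip 0.350 F(nest) -0.4 0.9 1.0 j [ 0.46  0.96  0.98  0.    1.2  -0.85]
```

View pics/c1.png

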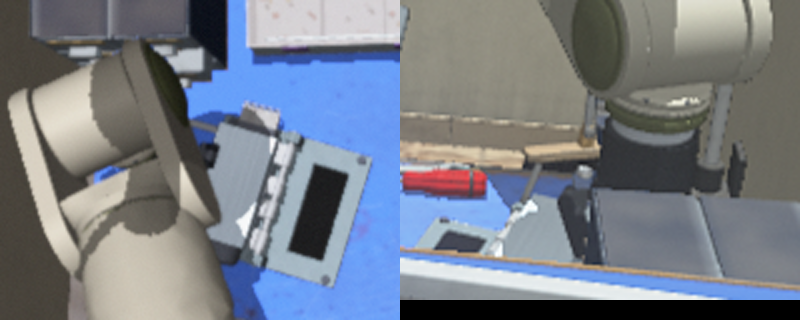

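Request:
apply_moves(
  commands=[
    [0, 0, 0, 0, 0],
    [0, 0, 0, 0, 0],
    [0, 0, 0, 0, 0],
    [0, 0, 0, 0, 0],
    [0, 0, 0, 0, 0],
    [0, 0, 0, 0, 0],
  ],
  squeeze=35,
)

```text
time_s: 17.38
eef_pos: [591.2, 419.6, 1.9]
ee_rot: [-0.0, 0.133, 0.991, -0.0]
force: [-2.5, -1.8, 1.9]
grip_width: 0.128
```

```bash
python3 -c "
from h import *
st()"
```

```text
t17.38 nest x 17.8 y 119.5 z 1.9 | toolyaw off 0.02 deg | toolx [-0.965  0.264  0.001] grip 0.128 F(nest) -2.0 -2.4 1.9 j [ 0.46  0.96  0.98  0.    1.2  -0.85]
```

Request:
apply_moves(
  commands=[
    [0, 0, -0.1, -1.45, 0],
    [0, 0, -0.2, -1.4, 0],
    [0, 0, -0.4, -1.4, 0],
    [0, 0, -0.6, -1.3, 0],
    [0, 0, -0.75, -1.25, 0],
    [0, 0, 0, 0, 0],
  ],
)

```text
time_s: 17.88
eef_pos: [585.8, 399.3, 73.2]
ee_rot: [0.0, 0.133, 0.991, 0.001]
force: [-3.4, 1.8, -0.2]
grip_width: 0.13
```

```bash
python3 -c "
from h import *
st()
shot('c2',(100,130,300,290),(360,150,480,270))"
```

```text
t17.88 nest x 17.9 y 98.5 z 73.2 | toolyaw off -0.01 deg | toolx [-0.965  0.264 -0.   ] grip 0.130 F(nest) -3.8 0.8 -0.2 j [ 0.43  0.85  1.01  0.    1.28 -0.87]
```

View pics/c2.png

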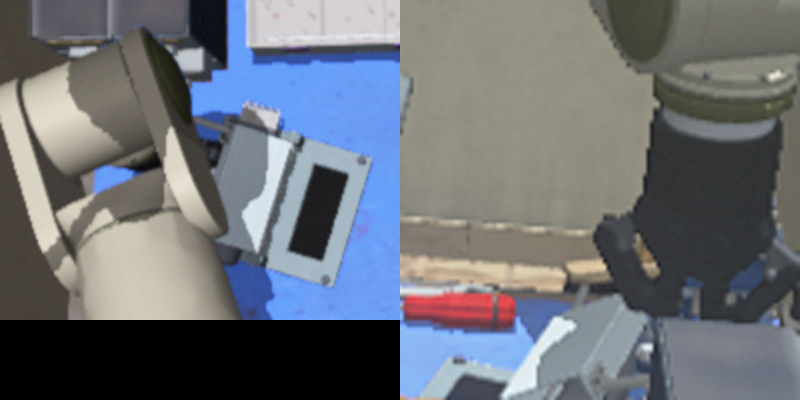

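Request:
apply_moves(
  commands=[
    [0, 0, -0.85, -1.2, 0],
    [0, 0, -1.0, -1.05, 0],
    [0, 0, -1.15, -0.9, 0],
    [0, 0, -1.25, -0.75, 0],
    [0, 0, -1.3, -0.65, 0],
    [0, 0, -1.4, -0.45, 0],
    [0, 0, -1.4, -0.25, 0],
    [0, 0, -1.45, -0.1, 0],
    [0, 0, 0, 0, 0],
  ],
)

```text
time_s: 18.73
eef_pos: [560.2, 304.1, 126.1]
ee_rot: [0.001, 0.133, 0.991, 0.001]
force: [-5.6, 0.9, 10.0]
grip_width: 0.123
```

```bash
python3 -c "
from h import *
st()
shot('c3',(100,130,300,290),(360,130,480,250))"
```

```text
t18.73 nest x 18.4 y -0.0 z 126.1 | toolyaw off -0.04 deg | toolx [-0.964  0.265 -0.002] grip 0.123 F(nest) -5.7 -0.6 10.0 j [ 0.31  0.63  1.25  0.    1.26 -0.99]
```

View pics/c3.png

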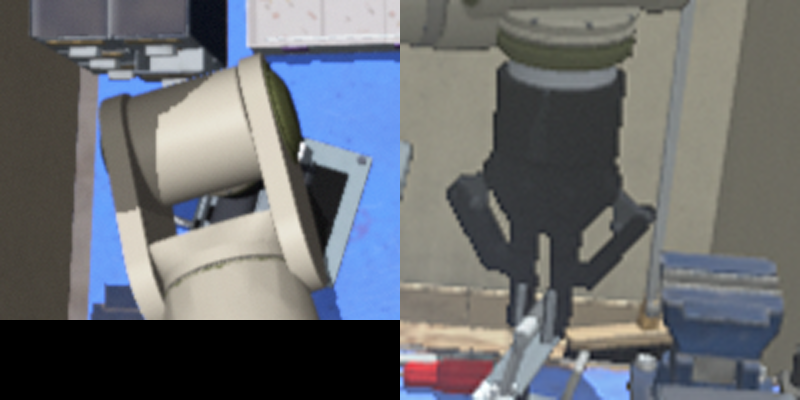

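Request:
apply_moves(
  commands=[
    [0, 0, -1.45, 0, 0],
    [0, 0, -1.4, 0.2, 0],
    [0, 0, -1.4, 0.45, 0],
    [0, 0, -1.3, 0.6, 0],
    [0, 0, -1.25, 0.75, 0],
    [0, 0, -1.15, 0.9, 0],
    [0, 0, -1.05, 1.0, 0],
    [0, 0, -0.9, 1.1, 0],
    [0, 0, 0, 0, 0],
  ],
)

```text
time_s: 19.58
eef_pos: [534.3, 208.1, 72.8]
ee_rot: [0.0, 0.134, 0.991, -0.001]
force: [0.4, -3.4, -0.3]
grip_width: 0.125
```

```bash
python3 -c "
from h import *
st()
shot('c4',(100,130,400,330),(300,150,460,290))"
```

```text
t19.58 nest x 18.7 y -99.5 z 72.8 | toolyaw off -0.05 deg | toolx [-0.964  0.265 -0.001] grip 0.125 F(nest) 1.2 -3.2 -0.3 j [ 0.17  0.56  1.52 -0.    1.06 -1.13]
```

View pics/c4.png

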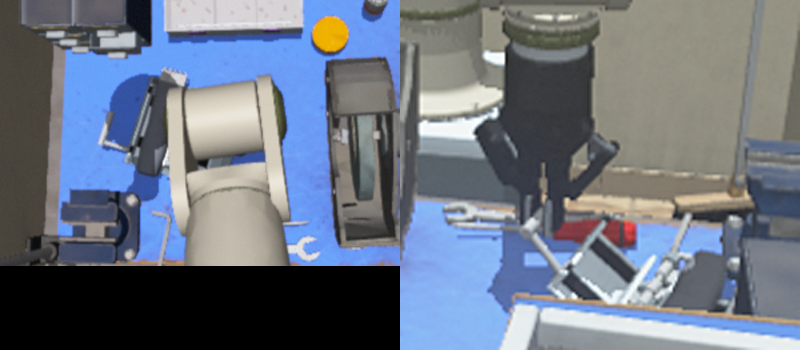

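Request:
apply_moves(
  commands=[
    [0, 0, -0.75, 1.2, 0],
    [0, 0, -0.6, 1.3, 0],
    [0, 0, -0.45, 1.4, 0],
    [0, 0, -0.3, 1.4, 0],
    [0, 0, -0.1, 1.2, 0],
    [0, 0, 0, 0, 0],
    [0, 0, 0, 0.3, 0],
    [0, 0, 0, 0, 0],
  ],
)

```text
time_s: 20.35
eef_pos: [528.8, 188.0, 5.7]
ee_rot: [0.0, 0.133, 0.991, -0.001]
force: [-1.0, -8.4, -0.2]
grip_width: 0.124
```

```bash
python3 -c "
from h import *
st()"
```

```text
t20.35 nest x 18.7 y -120.3 z 5.7 | toolyaw off 0.04 deg | toolx [-0.965  0.263 -0.   ] grip 0.124 F(nest) 1.3 -8.4 -0.2 j [ 0.13  0.64  1.6  -0.    0.9  -1.17]
```

Request:
apply_moves(
  commands=[
    [0, 0, -0.1, 0.3, 0],
    [0, 0, 0, 0, 0],
    [0, 0, 0, 0.25, 0],
    [0, 0, 0, 0, 0],
  ],
)

```text
time_s: 20.68
eef_pos: [528.9, 187.9, 1.3]
ee_rot: [0.001, 0.133, 0.991, 0.0]
force: [-3.5, -2.7, 11.3]
grip_width: 0.122
```

```bash
python3 -c "
from h import *
st()"
```

```text
t20.68 nest x 18.8 y -120.4 z 1.3 | toolyaw off 0.04 deg | toolx [-0.965  0.263 -0.002] grip 0.122 F(nest) -2.7 -3.5 11.3 j [ 0.13  0.65  1.61 -0.    0.89 -1.17]
```

Request:
apply_moves(
  commands=[
    [0, 0, 0, 0.2, 0],
    [0, 0, 0, 0, 0],
    [0, 0, 0, -0.2, 0],
    [3, 0, 0, 0, 0],
    [3, 0, 0, 0, 0],
    [3, 0, 0, 0, 0],
    [3, 0, 0, -1, 0],
    [3, 0, 0, -1.5, 0],
    [3, 0, 0, -2.5, 0],
    [3, 0, 0, -3, 0],
    [3, 0, 0, -3, 0],
    [3, 0, 0, 0, 0],
  ],
)

```text
time_s: 21.68
eef_pos: [530.8, 188.2, 116.1]
ee_rot: [0.005, 0.133, 0.991, 0.001]
force: [0.5, 1.6, 1.3]
grip_width: 0.35
```

```bash
python3 -c "
from h import *
st()
shot('d1',(140,150,340,290),(330,170,450,290))"
```

```text
t21.68 nest x 20.6 y -119.6 z 116.1 | toolyaw off 0.03 deg | toolx [-0.965  0.263 -0.009] grip 0.350 F(nest) 0.1 1.6 1.3 j [ 0.13  0.49  1.52  0.    1.12 -1.17]
```

View pics/d1.png

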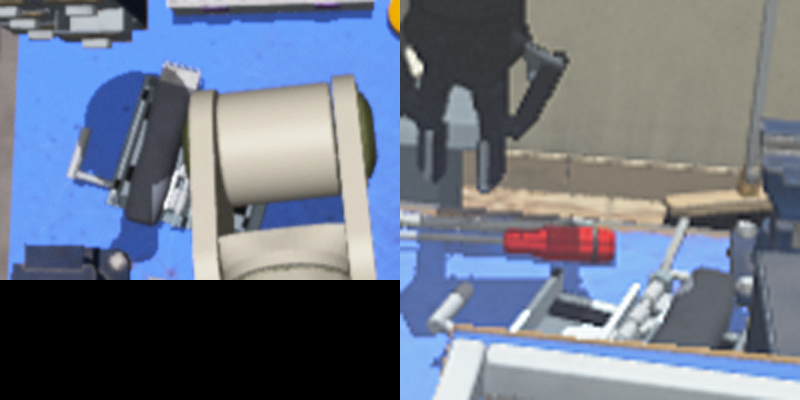

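Request:
apply_moves(
  commands=[
    [3, 0, 0, -3.5, 0],
    [3, 0, 0, -3.5, 0],
    [3, 0, 0, -3.5, 0],
    [3, 0, 0, -3.5, 0],
    [3, 0, 0, -3.5, 0],
    [3, 0, 0, -3.5, 0],
    [3, 3, 0, -1, 0],
    [3, 3, 0, 0, 0],
    [3, 3, 0, 0, 0],
    [3, 3, 0, 0, 0],
    [3, 3, 0, 0, 0],
    [3, 0, 0, 0, 0],
  ],
)

```text
time_s: 22.78
eef_pos: [379.7, 228.3, 329.6]
ee_rot: [-0.001, 0.132, 0.991, 0.0]
force: [-0.5, 0.5, 0.6]
grip_width: 0.355
```

```bash
python3 -c "
from h import *
st()
shot('d2',(140,150,340,290),(330,190,430,270))"
```

```text
t22.78 nest x -135.7 y -120.8 z 329.6 | toolyaw off 0.17 deg | toolx [-0.965  0.261  0.002] grip 0.355 F(nest) -0.6 0.3 0.6 j [ 0.28  0.07  1.5   0.    1.57 -1.03]
```

View pics/d2.png

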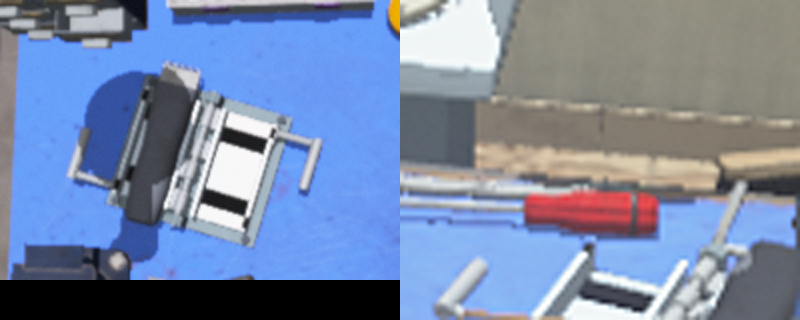

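View pics/d2_top.png

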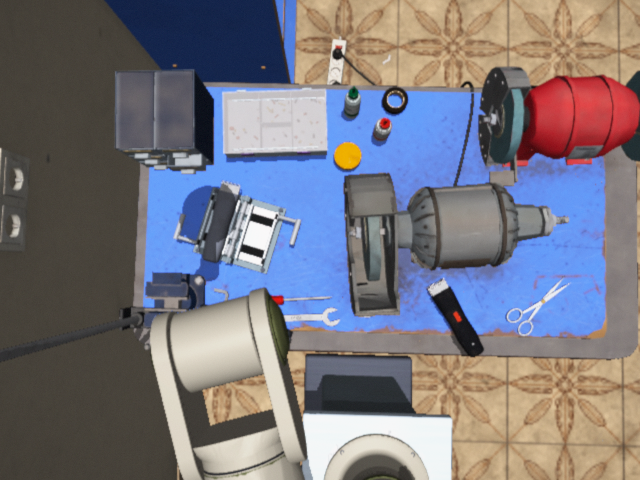

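```bash
python3 -c "
from h import *
a=cv2.imread('pics/top0.png');b=cv2.imread('pics/d2_top.png')
d=cv2.absdiff(a,b).max(2)
for n,(x0,y0,x1,y1) in dict(rbar=(280,210,303,250),tin=(330,138,365,172),black=(425,275,490,360),driverR=(290,290,332,303),spanR=(295,304,345,330)).items(): print(n,d[y0:y1,x0:x1].max(),(d[y0:y1,x0:x1]>40).sum())
s=cv2.absdiff(cv2.imread('pics/side0.png'),cv2.imread('pics/d2_side.png')).max(2)
print('side drv',(s[228:252,315:398]>40).sum(), 'side rbar',(s[250:272,335:355]>40).sum())
z=cv2.resize(b[175:290,160:320],None,fx=5,fy=5,interpolation=cv2.INTER_CUBIC);cv2.imwrite('pics/d2z.png',z)"
```

```text
rbar 38 0
tin 13 0
black 58 6
driverR 11 0
spanR 9 0
side drv 207 side rbar 0
```

View pics/d2z.png

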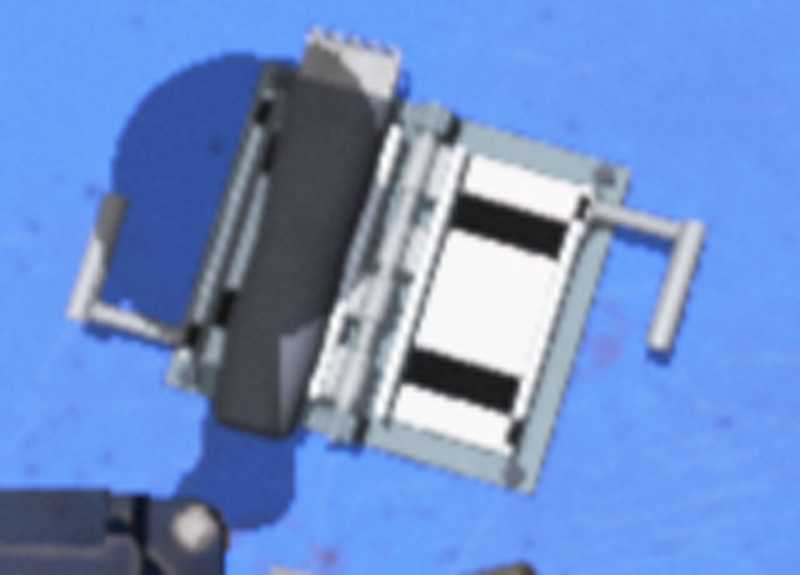

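```bash
python3 -c "
from h import *
for f in('side0','d2_side'):
  h=cv2.cvtColor(cv2.imread(f'pics/{f}.png'),cv2.COLOR_BGR2HSV)[232:250,355:400]
  m=cv2.inRange(h,(0,150,80),(8,255,255))|cv2.inRange(h,(172,150,80),(180,255,255)); ys,xs=np.nonzero(m);print(f,len(xs),xs.min(),xs.max(),ys.min(),ys.max())
h=ctrl.sense();print(np.abs(h['dq']).max(),h['force'],h['time_s'])
print(ctrl.finish_job())"
```

```text
side0 145 7 38 6 13
d2_side 172 7 38 6 13
0.032641028726336674 [ 0.13090844  0.48460184 -1.46158707] 22.8833
the job is handed in; nothing more can be done
None
```

The nest now lies open with the clipper belly up in the left half. I handed the job in at 22.9 s with the arm clear and touching nothing.

- **Moves:** I closed the empty left half over the clipper. I then gripped both bars at once, swung the shut nest over to the left, and swung only the right half back until it lay open.
- **Trouble on the way:** The fingertips sat about 25 mm higher than the stated geometry. The bar nearly slipped out on the first swing, so I regripped deeper with the empty half standing upright. The regrip held, and I allowed for the offset from then on.
- **Stops:** Each swing ended on a clear upward push at the wrist: 16 N, 31 N and 11 N.
- **Last pictures:** The right bar is pixel-for-pixel where it started, so that half is flat. The left bar is where a flat half should show, though that was judged by eye against the prediction.
- **Bystanders:** The tin and the visible parts of the screwdriver and spanner are unchanged. The black clipper showed 6 differing pixels, which I took as noise. One side-view difference near the screwdriver is most likely the grey clipper having moved: the red handle's outline is in the same place, with more of it in view. The near ends of the screwdriver and spanner were hidden by the arm in the last top view.
- **Not confirmed:** I did not measure the gap between the halves during the joint swing. In the pictures they stayed together, with both bars in the grip.

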